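Hold the matching filter carrier in the reader's beam

ROBOT

A 6-joint arm with a two-finger parallel gripper is mounted at the origin on a cart in front of the work surface, level with it; the furniture and walls round the work are solid. World frame = base frame: x ahead of the robot, y to its left, z up, the work surface at z = 0. Lengths are in m, angles in rad, forces in N, time in s.
With the tool pointing down it reaches from about 0.325 to 0.925 m from the base axis. Payload 3.1 kg.
Tool frame: the origin (TCP) lies on the centre line of the jaws, within the pads' length; the fingertips stand robot.tcp_to_tips ahead of it and the grasp point (between the pads) lies 6 mm ahead of it (robot.tcp_to_tips is the distance from the TCP to the fingertips, in m); z points along the fingers, y is the line along which they close (so a half turn about z gives the same grasp; the last joint's range is limited). The gripper opens to 85 mm and grips with 20 to 120 N. Pads are 22 mm wide; open, the fingers measure 114 mm over their backs; the gripper's body (76 mm by 85 mm) begins 54 mm behind the grasp point. The pads swing forward as they close: fully open they stand 13 mm farther back than shut.
Start: joints at [1.17, 0.217, 1.613, -0, 1.311, -0.112], TCP at [0.178, 0.599, 0.256] pointing down, gripper open.
Joint ranges: [-2.75, 2.75], [-0.78, 2.1], [0.31, 2.55], [-1.13, 4.27], [0.13, 2.63], [-2.58, 2.58]. Speed limits (rad/s): [2.79, 2.79, 3.14, 3.14, 3.14, 3.14].

INTERFACE

Orientations are given as a unit quaternion [x, y, z, w].
In Python, from station import robot gives the robot as it stands.
- The arm moves only by the shell command python3 -m creep 'ROWS'. ROWS is text: rows parted by semicolons, each of 5 numbers parted by spaces: the gripper's target within -1 to 1 (shut at 1, half-way at 0, fully open at -1), then the shift along the tool's x, y, z in mm, then the turn about the tool's z in rad. In form: jaw x y z turn; .... A call has 1 to 12 rows; each row shifts and turns the commanded pose from where the row before left it, along the tool's axes as they then stand; what a row does not reach is not made up. A row lasts 1/12 s, in which the tool goes at most 41.7 mm and 7.16 degrees, less where a joint would pass 70% of its speed; a pose out of reach is approached as far as the arm can. A call is refused whole if a number of a shift passes 41.7 or a number of a turn 0.125, either way. A call with a gripper value outside its range is refused whole. The fingers move at their own pace and stop on an object; the grip force is fixed at half the most. Time passes only in rows, so rows that do not move let the fingers close. It gives the time, the measured TCP pose, the force, the opening and the grip force at its end, in the units of the state.
- robot.get_state(): the state, without advancing time (a new reading comes with each control period).
- robot.read_camera(name): name is "side" or "top" or "wrist"; returns a dict with "color" (420x560x3 uint8, red, green, blue), "range_z" (420x560 float32, m along the optical axis (not along the pixel's ray), 0 where there is no reading), "fx", "fy", "cx", "cy" (pixels), "origin" and "rotation" of the camera in the world. Camera axes: x right, y down, z forward; pixel columns grow to the right and rows downward; lengths in m; the calibration is good to about 2 mm. A picture is of the moment at which its call begins.
- robot.finish_job(): hands the job in; it is judged then, once.
The state is a dict: "time": time; "joint_positions": joint angles; "qd": joint speeds; "joint_torque": joint torques, N m; "tcp_pos": TCP position; "orientation": TCP orientation; "force": force on the tool from outside, world axes, zero at the start; "moment": the same for the moment, N m; "gripper_width": finger opening in m; "finger_force": force on a finger pad.
Only numpy, scipy, OpenCV 4.12 (cv2) and the standard library are available. Lean on these libraries where they do the work, as an engineer would, in place of code of your own. Each camera call takes 0.05 s, during which the arm holds its last target. There are 200 camera calls.

TASK

Of the three look-alike filter carriers in the white stand, take by its handle the middle width, the one whose blade closely fits the slot in the roof of the grey reader box. Without forcing it, lower it upright through the slot until its orange glass is level with the lens inside, and finish while still holding it there in the gripper, so that it hangs in the slot and does not rest on the box. Leave the other two carriers in the stand, and leave the other things on the bench alone.

Things in the scene. Friction and masses are not known exactly. Their poses are not given: they have to be found in the camera images.
- carrier_narrow_grip (a point): Centre of the black handle (20 mm wide along y, 12 mm thick along x, 45 mm tall) of the narrow filter carrier, loose, upright in the stand. Below it an aluminium blade 22 mm wide (y), 8 mm thick (x), 120 mm tall, its lowest 8 mm tapering to 16 x 5 mm. Blade tip 142.5 mm, underside of handle 22.5 mm, orange glass 102.5 mm below this point. z up; about 0.06 kg. The three differ only in blade width
- carrier_middle_grip (a point): Centre of the black handle (20 mm wide along y, 12 mm thick along x, 45 mm tall) of the middle (correct) filter carrier, loose, upright in the stand. Below it an aluminium blade 32 mm wide (y), 8 mm thick (x), 120 mm tall, its lowest 8 mm tapering to 26 x 5 mm. Blade tip 142.5 mm, underside of handle 22.5 mm, orange glass 102.5 mm below this point. z up; about 0.06 kg. The three differ only in blade width
- carrier_wide_grip (a point): Centre of the black handle (20 mm wide along y, 12 mm thick along x, 45 mm tall) of the wide filter carrier, loose, upright in the stand. Below it an aluminium blade 42 mm wide (y), 8 mm thick (x), 120 mm tall, its lowest 8 mm tapering to 36 x 5 mm. Blade tip 142.5 mm, underside of handle 22.5 mm, orange glass 102.5 mm below this point. z up; about 0.06 kg. The three differ only in blade width
- carrier_middle_glass (a point): Centre of the orange round glass (16 mm across) in the blade of the middle carrier, 40 mm above the blade's lower tip and on its centre line; axes as the carrier's
- carrier_middle: The same middle carrier as a body; origin at the centre of the blade's lower tip, 142.5 mm below the handle's centre; at the start it is in the stand, tip about 8 mm above the bench
- reader_slot (a point): Centre of the slot in the reader's roof, at the roof's upper face, 120 mm above the bench. Slot 34 mm long (y) and 10 mm wide (x): the middle carrier has 2 mm clearance each way (1 mm a side). Roof 5 mm thick; the blue collar round the slot stands 8 mm above the roof, is as wide as the slot at its foot and 4 mm wider on each side at its top. z up
- reader_beam (a point): Where the glass must be held: inside the reader straight below the slot, 55 mm below the roof's upper face, 65 mm above the bench, level with the centre of the round steel lens (22 mm across) on the rear wall, seen through the front window. Same axes as the slot
- reader: The filter reader: grey box fixed to the bench, 120 mm deep (x), 110 mm wide (y), 120 mm high, open viewing window in its front (-x) wall, inner floor 8 mm above the bench. Origin under the centre of its base; x points to its rear wall, y along its slot
- stand_top (a point): Centre of the upper face of the white stand, fixed to the bench: 45 mm (x) by 172 mm (y) by 35 mm high, three equal pockets in a row along y at -56, 0 and +56 mm, each 43.5 mm long (y), 9.5 mm wide (x) and 27 mm deep. Each holds one carrier, in any order, axes parallel to the stand's, handle tops 173 mm above the bench
- tape: Tape roll, 98 mm across, 25 mm high, lying flat on the bench; bystander; origin under its centre
- timer: White bench timer, about 68 x 40 x 58 mm; bystander; origin under its centre
- bottle: Bottle with blue cap, about 47 x 56 x 100 mm; bystander; origin under its centre
- marker: White and blue marker, 135 mm long, 17 mm thick, lying near the front edge; bystander; origin under its centre

How it is judged:
On the way, in this order (a step that is already met when the one before it is completed fails the run):
1. the middle carrier is lifted clear of the stand in the gripper (height (world z) of carrier_middle above 0.04 m and contact force between the fingers and carrier_middle above 1 N), for 0.2 s.
2. the tip of the middle carrier is in the slot, below the roof, upright (z of carrier_middle in the frame of reader_slot below -0.006 m and horizontal distance between carrier_middle and reader_slot below 0.006 m and contact force between the fingers and carrier_middle above 1 N), for 0.1 s.
At the end, for the whole second after the job is handed in: Middle carrier gripped (over 2 N), still, upright within 0.12 rad, its glass within 8 mm in height and 5 mm sideways of the beam point, pressing on the reader with under 15 N; the other two carriers within 15 mm of where they stood (x of carrier_middle_glass in the frame of reader_beam between -0.005 and 0.005 m and y of carrier_middle_glass in the frame of reader_beam between -0.005 and 0.005 m and z of carrier_middle_glass in the frame of reader_beam between -0.008 and 0.008 m and angle between the z axis of carrier_middle_glass and the z axis of reader_beam, either way round below 0.12 rad and contact force between the fingers and carrier_middle above 2 N and contact force between carrier_middle and reader below 15 N and linear speed of carrier_middle below 0.02 m/s and distance of each of carrier_narrow_grip, carrier_wide_grip from where it was at the start of the episode below 0.015 m); the arm keeps its last pose, push and grip.
It fails at once if the carrier is forced against the reader (over 40 N) (contact force between carrier_middle and reader above 40 N).
It fails at once if another carrier is lifted or knocked out of the stand (distance of any of carrier_narrow_grip, carrier_wide_grip from where it was at the start of the episode above 0.025 m).
It fails at once if the tape roll, timer, bottle or marker is moved by more than 20 mm (distance of any of tape, timer, bottle, marker from where it was at the start of the episode above 0.02 m).
It also fails if it takes over 51 s, if anything falls off the work surface, if the arm or the gripper's body presses on something with over 40 N, if the wrist force passes 120 N, or if a joint passes its speed limit or range.

## Working session

There is one attempt and no reset: what is moved stays moved. The work goes in short steps, Python scripts to look and compute and a shell command to move; the robot and the scene stay as the last step left them, time stands still between calls to the robot, and variables do not carry over. Pictures are saved under pics/ and viewed, at most 10 in all, crops included, and the job is handed in when it is done.

```bash
mkdir -p pics; cat > h.py <<'E'
import numpy as np, cv2, pickle
from station import robot
def grab(n,tag):
    c=robot.read_camera(n); pickle.dump(c,open(f'{tag}.pkl','wb')); cv2.imwrite(f'pics/{tag}.png',c['color'][:,:,::-1]); return c
def load(t): return pickle.load(open(f'{t}.pkl','rb'))
def pts(c):
    v,u=np.mgrid[:420,:560]; z=c['range_z']
    p=np.stack([(u-c['cx'])/c['fx']*z,(v-c['cy'])/c['fy']*z,z],-1)
    return p@np.array(c['rotation']).T+np.array(c['origin'])
def ray(c,u,v):
    d=np.array(c['rotation'])@np.array([(u-c['cx'])/c['fx'],(v-c['cy'])/c['fy'],1]); return np.array(c['origin']),d
def onz(c,u,v,z):
    o,d=ray(c,u,v); return o+d*(z-o[2])/d[2]
E
python3 - <<'E'
from h import *
for n in('top','side'):
    c=grab(n,n+'0'); print(n,c['origin'],np.round(c['rotation'],3).tolist(),c['fx'])
a=[cv2.imread(f'pics/{n}0.png') for n in('top','side')]
print(robot.get_state()['orientation'],robot.tcp_to_tips)
E
```

```text
top [ 0.39820286 -0.05959205  1.18195532] [-0.696, 0.712, -0.059, 0.062] 532.973233925607
side [ 0.51544137 -0.65055674  0.66998739] [0.908, -0.061, 0.02, -0.414] 406.2646722128668
[ 1.43887770e-01  9.89593409e-01 -1.05693057e-03 -2.76508586e-04] 0.025
```

View pics/top0.png

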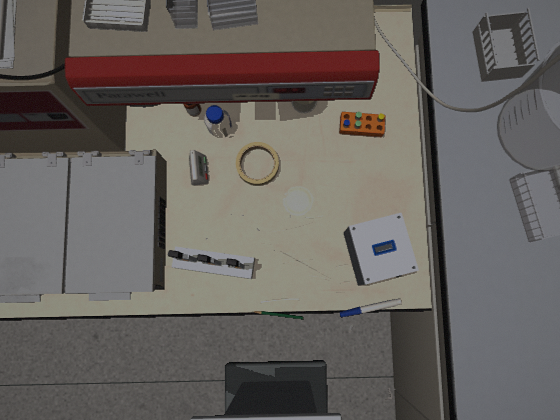

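View pics/side0.png

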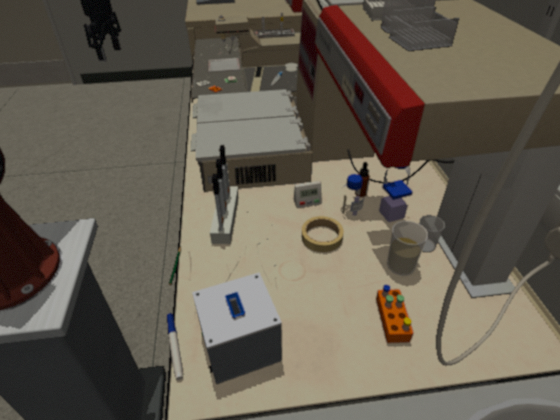

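The top view shows the stand centred near pixel (213,263), handles near (178,254), (208,258) and (235,263), and the reader slot near (384,247). The side view shows the same, with the stand at about (225,200) and the slot at (236,305). `rotation` is a quaternion.

```bash
sed -i "s/^from station.*/from station import robot\nfrom scipy.spatial.transform import Rotation as Ro/; s/np.array(c\['rotation'\])/Ro.from_quat(c['rotation']).as_matrix()/" h.py
cat > m1.py <<'E'
from h import *
def rect(P,m):
    r=cv2.minAreaRect((P[m][:,:2]*1000).astype(np.float32)); return np.round(r[0],1),np.round(r[1],1),round(r[2],1),m.sum(),np.round(np.median(P[m][:,2])*1000,1)
for n in('top0','side0'):
    c=load(n);P=pts(c);hsv=cv2.cvtColor(c['color'],cv2.COLOR_RGB2HSV);z=P[...,2]
    near=(P[...,0]>.2)&(P[...,0]<.5)
    print(n)
    # collar blue around reader
    b=(hsv[...,0]>95)&(hsv[...,0]<125)&(hsv[...,1]>120)&(z>.1)&(z<.15)&near
    k,l,s,_=cv2.connectedComponentsWithStats(b.astype(np.uint8))
    for i in range(1,k):
        if s[i,4]>15: print('blue',s[i],rect(P,l==i))
    roof=(abs(z-.12)<.008)&near&(P[...,1]<-.1)
    k,l,s,_=cv2.connectedComponentsWithStats(roof.astype(np.uint8));i=1+s[1:,4].argmax();print('roof',rect(P,l==i))
    st=(abs(z-.035)<.008)&near&(P[...,1]>-.05)
    k,l,s,_=cv2.connectedComponentsWithStats(st.astype(np.uint8))
    for i in range(1,k):
        if s[i,4]>60: print('stand',s[i],rect(P,l==i))
    hd=(z>.12)&(z<.19)&(P[...,0]>.2)&(P[...,0]<.42)&(P[...,1]>-.05)&(P[...,1]<.25)
    k,l,s,_=cv2.connectedComponentsWithStats(hd.astype(np.uint8))
    for i in range(1,k):
        if s[i,4]>15: print('hd',s[i],rect(P,l==i),np.round(np.percentile(z[l==i],[5,95])*1000))
    big=(z>.06)&(P[...,1]>.0)&(P[...,0]>.2)&(P[...,0]<.5)
    if n=='top0': print('appliance right edge', [(u,np.round(P[230,u],3)) for u in range(140,180,4)])
c=load('side0');cv2.imwrite('pics/crop_s.png',cv2.resize(c['color'][130:260,190:290,::-1],None,fx=5,fy=4.5,interpolation=cv2.INTER_CUBIC)[:600])
E
python3 m1.py
```

```text
top0
blue [372 242  24  14 140] (array([ 488.4, -245.6]), array([21.2, 44.6]), 12.9, np.int64(140), np.float64(126.8))
roof (array([ 470.9, -250.6]), array([ 84.2, 111.4]), 12.8, np.int64(1897), np.float64(121.1))
stand [ 172  250   82   29 1193] (array([473. , 105.6]), array([171.9,  45. ]), 80.6, np.int64(1193), np.float64(36.2))
appliance right edge [(140, array([0.535, 0.24 , 0.12 ])), (144, array([0.535, 0.232, 0.118])), (148, array([0.535, 0.225, 0.115])), (152, array([0.535, 0.217, 0.115])), (156, array([0.538, 0.214, 0.093])), (160, array([0.541, 0.214, 0.062])), (164, array([0.545, 0.211, 0.035])), (168, array([0.549, 0.21 , 0.003])), (172, array([0.548, 0.201, 0.004])), (176, array([ 0.549,  0.193, -0.   ]))]
side0
blue [226 293  16  25 162] (array([ 489.9, -247. ]), array([19.5, 45.5]), 12.8, np.int64(162), np.float64(124.0))
roof (array([ 470.7, -252. ]), array([ 81.5, 112.4]), 11.2, np.int64(2459), np.float64(119.1))
stand [210 187  25  49 586] (array([475. , 103.9]), array([175.5,  45.6]), 80.6, np.int64(586), np.float64(33.6))
```

View pics/crop_s.png

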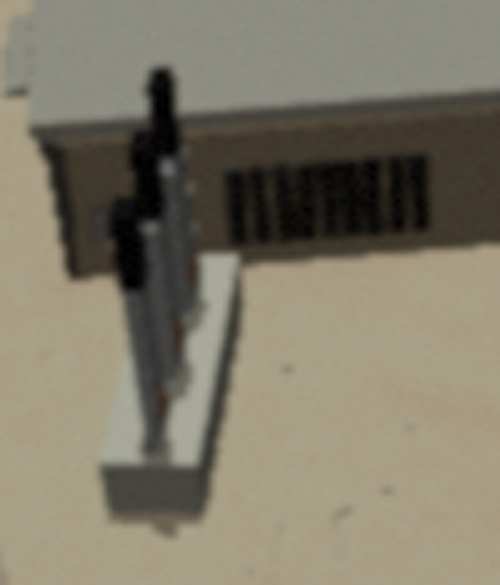

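The crop shows the stand with three carriers. The front handle is near crop pixel (128,245) and the others lie behind it. The blade widths can't be told apart here, so I'll use the wrist camera from above.

```bash
R="-1 -24 -28 -4 0"; python3 -m creep '-1 -24 -28 -4 0;-1 -24 -28 -4 0;-1 -24 -28 -4 0;-1 -24 -28 -4 0;-1 -24 -28 -4 0;-1 -24 -28 -4 0;-1 -24 -28 -4 0;-1 -24 -28 -4 0;-1 -24 -28 -4 0;-1 -24 -28 -4 0;-1 -24 -28 -4 0;-1 -24 -28 -4 0' && python3 -m creep '-1 -22 -26 0 0;-1 -22 -26 0 0;-1 -23 -28 0 0;-1 0 0 0 0.12;-1 0 0 0 0.12;-1 0 0 0 0.12;-1 0 0 0 0.12;-1 0 0 0 0.12;-1 0 0 0 0.12;-1 0 0 0 0.12;-1 0 0 0 0.12;-1 0 0 0 0.12' && python3 -m creep '-1 0 0 0 0.12;-1 0 0 0 0.12;-1 0 0 0 0.12;-1 0 0 0 0;-1 0 0 0 0'
python3 - <<'E'
from h import *
c=grab('wrist','w1'); print(c['origin'],Ro.from_quat(c['rotation']).as_matrix().round(2).tolist(),c['fx'])
s=robot.get_state(); print(s['time'],s['tcp_pos'],s['orientation'],s['joint_positions'])
E
```

```text
time: 1.1
tcp_pos: [0.3583, 0.1933, 0.3042]
orientation: [0.144, 0.99, -0.0, -0.0]
force: [0.8, 0.6, 0.6]
gripper_width: 0.0853
finger_force: 0.0
time: 2.1
tcp_pos: [0.3994, 0.0992, 0.3037]
orientation: [0.635, 0.773, -0.0, -0.0]
force: [-0.3, -0.3, 0.7]
gripper_width: 0.0855
finger_force: 0.0
time: 2.52
tcp_pos: [0.3995, 0.0992, 0.3039]
orientation: [0.76, 0.65, -0.0, -0.0]
force: [0.9, -0.2, -0.1]
gripper_width: 0.0856
finger_force: 0.0
[0.40998176 0.16694396 0.4221102 ] [[0.99, -0.15, -0.04], [-0.15, -0.95, -0.27], [0.0, 0.27, -0.96]] 290.0721813372204
2.5667 [0.3995649  0.09922797 0.3039642 ] [ 7.59769349e-01  6.50192612e-01 -2.65150217e-04 -1.82124056e-04] [ 7.25744938e-02 -3.04452832e-01  2.02613762e+00 -2.17306666e-05
  1.42055085e+00  2.27698147e-01]
```

View pics/w1.png

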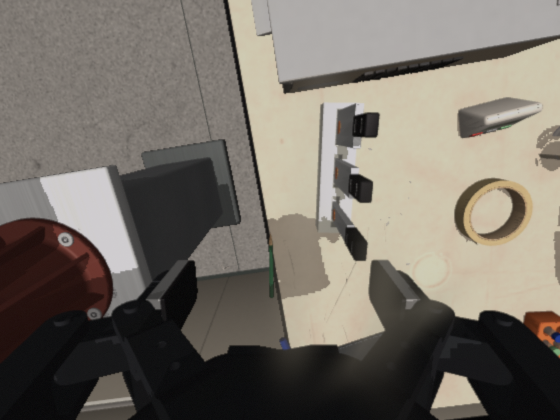

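The wrist view shows the carriers clearly, with blades left of their handles. The handles are near (368,125), (360,188) and (355,243). The top blade looks widest, so I'll measure the widths.

```bash
cat > m2.py <<'E'
from h import *
c=load('w1');P=pts(c)
o=np.array([.474,.1047]);a=np.radians(-9.4);ex=np.array([np.cos(a),np.sin(a)]);ey=np.array([-ex[1],ex[0]])
X=(P[...,:2]-o)@ex*1000;Y=(P[...,:2]-o)@ey*1000;Z=P[...,2]*1000
for y0 in(-56,0,56):
    for lo,hi in((50,70),(70,90),(90,115),(130,165),(168,178)):
        m=(abs(X)<25)&(abs(Y-y0)<27)&(Z>lo)&(Z<hi)
        if m.sum()>5: print(y0,lo,hi,m.sum(),'X',np.percentile(X[m],[2,50,98]).round(1),'Y',np.percentile(Y[m],[2,98]).round(1),'w',np.ptp(np.percentile(Y[m],[2,98])).round(1),'z',np.median(Z[m]).round(1))
cv2.imwrite('pics/w1c.png',cv2.resize(c['color'][95:270,310:390,::-1],None,fx=4,fy=3.4,interpolation=cv2.INTER_CUBIC))
E
python3 m2.py
```

```text
-56 50 70 73 X [-5.  -4.4  2.8] Y [-63.9 -43.3] w 20.6 z 59.6
-56 70 90 80 X [-4.7 -4.3  3.1] Y [-64.9 -43.3] w 21.6 z 80.0
-56 90 115 123 X [-4.8 -4.4  2.7] Y [-64.5 -43.3] w 21.2 z 103.1
-56 130 165 264 X [-6.9 -6.2  4.3] Y [-62.1 -44.2] w 17.9 z 149.0
-56 168 178 294 X [-6.7 -1.5  4.7] Y [-63.6 -44.5] w 19.1 z 173.4
0 50 70 95 X [-5.  -4.5  2. ] Y [-13.8  17.4] w 31.2 z 60.1
0 70 90 103 X [-4.8 -4.5  1.1] Y [-13.8  17.5] w 31.3 z 79.7
0 90 115 153 X [-4.8 -4.5  1.1] Y [-13.7  17.5] w 31.1 z 102.5
0 130 165 226 X [-6.9 -6.5  2.7] Y [-6.8 11.5] w 18.3 z 148.8
0 168 178 335 X [-6.7 -1.5  4.8] Y [-8.  11.3] w 19.3 z 173.3
56 50 70 117 X [-5.1 -4.6 -4.3] Y [37.7 77.3] w 39.6 z 60.3
56 70 90 140 X [-4.9 -4.6 -4.3] Y [37.3 77.3] w 40.0 z 80.6
56 90 115 205 X [-4.9 -4.6 -4.3] Y [37.6 77.3] w 39.7 z 103.4
56 130 165 216 X [-7.  -6.5 -2.1] Y [47.8 67.3] w 19.5 z 148.4
56 168 178 383 X [-6.8 -1.6  4.8] Y [48.2 67.1] w 18.9 z 173.4
```

View pics/w1c.png

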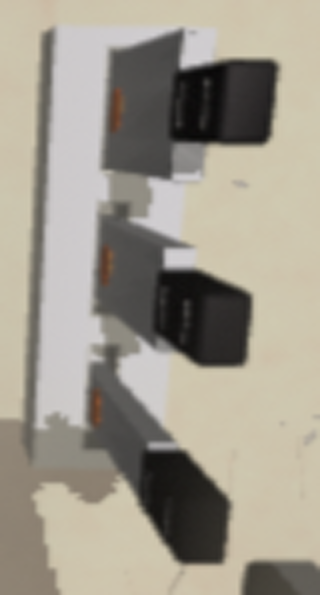

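The middle pocket holds the middle carrier: its blade measures 31 mm against 21 and 40 mm for the others, and the handle top is at z = 173.4 mm. I'll move above it and re-measure from this second place.

```bash
python3 -m creep '-1 6 24 0 0.009;-1 6 24 0 0;-1 6.6 23.7 0 0;-1 0 0 30 0;-1 0 0 30 0;-1 0 0 0 0;-1 0 0 0 0;-1 0 0 0 0'
python3 - <<'E'
from h import *
c=grab('wrist','w2');import re
exec(open('m2.py').read().replace("load('w1')","load('w2')").replace('w1c','w2c').replace('(-56,0,56)','(0,)'))
s=robot.get_state(); t=s['tcp_pos'];R=Ro.from_quat(s['orientation']).as_matrix()
g=np.array([*(o+(ex*-1+ey*1.7)/1000),.157]);print('tcp',t,'move',(R.T@(g-t)*1000).round(1),np.degrees(np.arctan2(R[1,1],R[0,1])))
m=(abs(Y-1.7)<20)&(abs(X)<30)&(Z>160)&(Z<185)
r=cv2.minAreaRect(np.stack([X[m],Y[m]],-1).astype(np.float32));print('top face rect',r)
E
```

```text
time: 3.23
tcp_pos: [0.474, 0.106, 0.2454]
orientation: [0.763, 0.646, 0.0, 0.0]
force: [0.1, 0.6, -0.5]
gripper_width: 0.0855
finger_force: 0.0
0 50 70 23 X [-3.8 -0.6  2.7] Y [17.1 17.6] w 0.5 z 58.1
0 70 90 30 X [-4.5 -0.6  3.3] Y [17.  17.6] w 0.7 z 80.5
0 90 115 52 X [-4.3 -0.6  3.2] Y [17.2 17.8] w 0.6 z 101.7
0 130 165 173 X [-6.3 -0.6  5.1] Y [ 9.8 11.8] w 2.1 z 150.0
0 168 178 471 X [-6.2 -0.6  5. ] Y [-7.6 11.5] w 19.1 z 173.3
tcp [0.47462087 0.10597847 0.2463165 ] move [ 0.3 -1.7 89.3] -9.530031324813434
top face rect ((-0.6630020141601562, 1.824070930480957), (20.178600311279297, 11.546236991882324), 89.43720245361328)
```

```bash
python3 -m creep '-1 0.4 -1.3 20 0;-1 0 0 20 0;-1 0 0 20 0;-1 0 0 20 0;-1 0 0 9 0;-1 0 0 0 0;-1 0 0 0 0' && python3 -m creep '1 0 0 0 0;1 0 0 0 0;1 0 0 0 0;1 0 0 0 0;1 0 0 0 0;1 0 0 0 0;1 0 0 0 0;1 0 0 0 0;1 0 0 0 0;1 0 0 0 0;1 0 0 0 0;1 0 0 0 0'
```

```text
time: 3.87
tcp_pos: [0.4732, 0.1066, 0.1566]
orientation: [0.764, 0.646, 0.001, 0.001]
force: [0.8, -0.4, 1.2]
gripper_width: 0.0853
finger_force: 0.0
time: 4.87
tcp_pos: [0.4728, 0.1065, 0.1557]
orientation: [0.764, 0.646, 0.0, 0.0]
force: [0.5, 0.2, 1.7]
gripper_width: 0.0112
finger_force: 58.8
```

```bash
python3 -m creep '1 0 0 -6 0;1 0 0 -8 0;1 0 0 -10 0;1 0 0 -12 0;1 0 0 -16 0;1 0 0 -18 0;1 0 0 -18 0;1 0 0 -18 0;1 0 0 -18 0;1 0 0 -18 0;1 0 0 -18 0;1 0 0 -14 0' && python3 -m creep '1 0 0 0 0;1 0 0 0 0'
python3 - <<'E'
from h import *
c=grab('wrist','w3');grab('side','s3')
s=robot.get_state(); t=s['tcp_pos'];R=Ro.from_quat(s['orientation']).as_matrix()
print(t,s['finger_force'],(R.T@(np.array([.489,-.2463,t[2]])-t)*1000).round(1),np.degrees(np.arctan2(R[1,1],R[0,1])),s['joint_positions'])
E
```

```text
time: 5.87
tcp_pos: [0.4717, 0.1067, 0.3319]
orientation: [0.764, 0.646, 0.0, -0.0]
force: [0.3, 0.2, -0.7]
gripper_width: 0.011
finger_force: 59.0
time: 6.03
tcp_pos: [0.4722, 0.1067, 0.3307]
orientation: [0.764, 0.646, 0.001, 0.0]
force: [-0.5, -0.4, -1.2]
gripper_width: 0.0115
finger_force: 59.1
[0.47135441 0.10652168 0.32833013] 59.10215735435486 [-345.   76.   -0.] -9.566243672986499 [ 7.67927645e-02 -1.44389338e-01  1.85099200e+00  1.68593226e-04
  1.43755733e+00  2.43732023e-01]
```

View pics/w3.png

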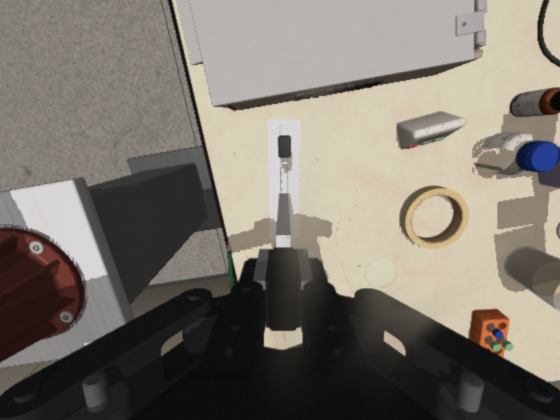

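The wrist view shows the carrier held upright, its handle at (283,290) and blade tip at (284,225), with the wide carrier still in the stand at (285,146). Next is the move above the slot.

```bash
python3 -m creep '1 -15 3 0 0;1 -28 6 0 0;1 -34 7.5 0 0;1 -34 7.5 0 0;1 -34 7.5 0 0;1 -34 7.5 0 0;1 -34 7.5 0 0;1 -34 7.5 0 0;1 -34 7.5 0 0;1 -30 7 0 0;1 -22 6 0 0;1 -12 3.5 0 0' && python3 -m creep '1 0 0 0 -0.098;1 0 0 0 -0.098;1 0 0 0 -0.098;1 0 0 0 -0.098;1 0 0 0 0;1 0 0 0 0;1 0 0 0 0;1 0 0 0 0'
python3 - <<'E'
from h import *
grab('wrist','w4');grab('side','s4');grab('top','t4')
s=robot.get_state(); t=s['tcp_pos'];R=Ro.from_quat(s['orientation']).as_matrix()
print(t,s['finger_force'],(R.T@(np.array([.489,-.2463,t[2]])-t)*1000).round(1),np.degrees(np.arctan2(R[1,1],R[0,1])),s['joint_positions'])
a=cv2.imread('pics/s4.png')[150:350,150:400];b=cv2.imread('pics/w4.png')[100:300,150:400]
cv2.imwrite('pics/m4.png',np.vstack([cv2.resize(a,(750,300)),cv2.resize(b,(750,300))])) if 0 else cv2.imwrite('pics/m4.png',np.hstack([cv2.resize(a,(400,320)),cv2.resize(b,(400,320))]))
E
```

```text
time: 7.13
tcp_pos: [0.4909, -0.2488, 0.3272]
orientation: [0.764, 0.645, -0.001, -0.002]
force: [-0.1, 0.6, -0.5]
gripper_width: 0.0114
finger_force: 59.0
time: 7.8
tcp_pos: [0.4918, -0.2462, 0.3289]
orientation: [0.624, 0.782, 0.0, -0.0]
force: [-0.8, -0.8, -0.5]
gripper_width: 0.0113
finger_force: 59.0
[ 0.49191501 -0.24649712  0.32925967] 59.00403141975403 [ 0.8 -2.8  0. ] 12.861434223280101 [-5.92114891e-01  5.51225074e-03  1.70806425e+00  4.41068006e-05
  1.42818284e+00 -8.16595531e-01]
```

View pics/m4.png

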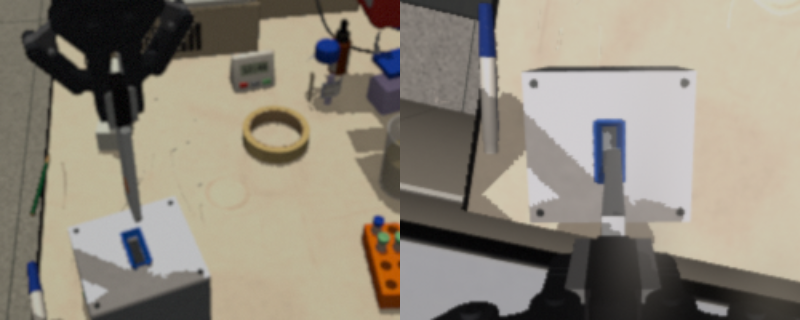

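The side view shows the blade tip (crop 137,217) just above and behind the collar (137,248). In the wrist view the blue collar is at (610,150) and the blade tip is over it. Now I'll measure the offset numerically in the tool frame.

```bash
cat > m4.py <<'E'
from h import *
import sys
tags=sys.argv[1:]
s=robot.get_state();t=s['tcp_pos'];R=Ro.from_quat(s['orientation']).as_matrix()
for n in tags:
    c=load(n);P=pts(c);T=(P-t)@R*1000;hsv=cv2.cvtColor(c['color'],cv2.COLOR_RGB2HSV)
    b=(hsv[...,0]>95)&(hsv[...,0]<125)&(hsv[...,1]>110)&(np.linalg.norm(P[...,:2]-[.489,-.246],axis=-1)<.04)&(P[...,2]>.1)&(P[...,2]<.15)
    top=b&(P[...,2]>.116)
    vv,uu=np.nonzero(b)
    # outline rays on roof foot plane / collar top: use cloud for height check
    h=cv2.convexHull(np.stack([uu,vv],-1).astype(np.int32))[:,0]
    # collar outer outline at top height .128
    Q=np.array([onz(c,u,v,.128) for u,v in h]);q=((Q-t)@R*1000)[:,:2].astype(np.float32)
    r=cv2.minAreaRect(q);print(n,'collar rays128: tool xy',np.round(r[0],1),'size',np.round(r[1],1),'ang',round(r[2],1),'zmax',np.percentile(P[b][:,2],95).round(4))
    r=cv2.minAreaRect(T[b][:,:2].astype(np.float32));print('   collar cloud',np.round(r[0],1),np.round(r[1],1),round(r[2],1))
    roof=(abs(P[...,2]-.12)<.006)&(abs(T[...,0])<80)&(T[...,1]>-80)&(T[...,1]<80)
    r=cv2.minAreaRect(T[roof][:,:2].astype(np.float32));print('   roof',np.round(r[0],1),np.round(r[1],1),round(r[2],1))
    for lo,hi in((-17,10),(34,60),(60,90),(90,120),(126,134),(136,141),(141,152)):
        m=(T[...,2]>lo)&(T[...,2]<hi)&(abs(T[...,0])<22)&(abs(T[...,1])<9)&(T[...,2]<(t[2]-.131)*1000)
        if m.sum()>8: print('   blade',lo,m.sum(),'x',np.percentile(T[m][:,0],[2,50,98]).round(1),'y',np.percentile(T[m][:,1],[2,50,98]).round(1),'zmax',T[m][:,2].max().round(1))
print(t)
E
python3 m4.py w4 s4 t4
```

```text
w4 collar rays128: tool xy [ 1.4 -3.2] size [20.2 43.5] ang 89.7 zmax 0.1292
   collar cloud [ 1.3 -3.2] [20.2 43.8] 89.7
   roof [ 0.9 -2.8] [110.3 120.5] 0.0
   blade -17 1812 x [-8.1 10.2 11.5] y [-8.5 -0.4  8.4] zmax 10.0
   blade 34 174 x [16.  16.3 16.7] y [-3.9 -0.3  3.6] zmax 59.7
   blade 60 133 x [16.  16.3 16.6] y [-3.9  0.   3.6] zmax 89.8
   blade 90 89 x [15.9 16.3 16.6] y [-3.9  0.1  3.5] zmax 119.9
   blade 126 18 x [16.1 16.3 16.4] y [-3.4  0.1  3.6] zmax 132.8
s4 collar rays128: tool xy [-1.5 -2.2] size [20.4 45.2] ang 90.0 zmax 0.1277
   collar cloud [-0.1 -1.9] [20.3 46.1] 89.4
   roof [ 0.1 -1.1] [121.2 112.3] 89.1
   blade -17 308 x [-12.5 -10.1   7.1] y [-8.4  0.7  8.6] zmax 10.0
   blade 34 124 x [-17.7 -16.   10.8] y [-2.9 -0.8  4.9] zmax 59.9
   blade 60 135 x [-17.7 -15.8  13.9] y [-2.8 -1.3  4.6] zmax 89.8
   blade 90 125 x [-17.3 -15.9  13.5] y [-3.  -1.2  4.9] zmax 119.6
   blade 126 35 x [-17.8 -16.2  12.8] y [-2.6 -0.8  5.2] zmax 133.9
   blade 136 16 x [-16.6 -15.5   8.5] y [-2.7 -1.1  4.4] zmax 140.9
   blade 141 11 x [-17.  -15.   -2.2] y [-2.2  1.3  4.2] zmax 149.9
t4 collar rays128: tool xy [22.1  6.2] size [1.4 2.8] ang 59.9 zmax 0.1306
   collar cloud [21.8  5.9] [1.7 2.2] 86.3
   roof [ 2.7 -3.3] [120.3 107.4] 89.5
[ 0.49191501 -0.24649712  0.32925967]
```

```bash
python3 -m creep '1 0.7 -3 0 0;1 0 0 10 0;1 0 0 10 0;1 0 0 10 0;1 0 0 10 0;1 0 0 6 0;1 0 0 0 0;1 0 0 0 0;1 0 0 0 0;1 0 0 0 0'
python3 - <<'E'
from h import *
grab('wrist','w5');grab('side','s5')
a=cv2.imread('pics/s5.png')[220:360,170:310];b=cv2.imread('pics/w5.png')[130:270,210:350]
cv2.imwrite('pics/m5.png',np.hstack([cv2.resize(a,(400,400)),cv2.resize(b,(400,400))]))
E
python3 m4.py w5 s5
```

```text
time: 8.78
tcp_pos: [0.4893, -0.2469, 0.2841]
orientation: [0.623, 0.782, 0.0, 0.001]
force: [0.2, 1.1, -1.1]
gripper_width: 0.0115
finger_force: 59.0
w5 collar rays128: tool xy [ 1.3 -0.2] size [44.  20.7] ang 0.0 zmax 0.1293
   collar cloud [ 1.4 -0.3] [20.7 44.2] 89.6
   roof [ 1.  -0.3] [120.5 110.4] 89.6
   blade -17 1639 x [-9.   9.9 11.2] y [-8.5  0.   8.5] zmax 10.0
   blade 34 178 x [15.5 16.  16.4] y [-3.9  0.1  3.7] zmax 60.0
   blade 60 130 x [15.6 15.9 16.3] y [-3.8  0.1  3.7] zmax 89.8
   blade 90 90 x [15.5 15.9 16.2] y [-3.8  0.2  3.6] zmax 119.9
   blade 126 18 x [15.6 15.9 16. ] y [-3.3  0.2  3.7] zmax 132.7
s5 collar rays128: tool xy [-1.3  0.4] size [20.1 45.3] ang 88.3 zmax 0.1279
   collar cloud [-0.6  0.6] [20.  45.6] 88.7
   roof [0.5 1.5] [120.4 113.5] 89.6
   blade -17 269 x [-13.1 -10.3   6.6] y [-8.5  0.9  8.5] zmax 10.0
   blade 34 104 x [-18.2 -16.2   9. ] y [-2.8 -0.7  5. ] zmax 59.9
   blade 60 116 x [-18.2 -16.2  12.4] y [-2.7 -1.   5.1] zmax 90.0
   blade 90 104 x [-18.2 -16.4  12.4] y [-2.9 -1.   5.2] zmax 119.4
   blade 126 27 x [-17.7 -15.9  12.7] y [-2.6 -0.9  5.4] zmax 134.0
   blade 136 14 x [-17.4 -16.3   2.6] y [-2.4  1.5  5. ] zmax 140.6
[ 0.48925574 -0.24689422  0.28412353]
```

View pics/m5.png

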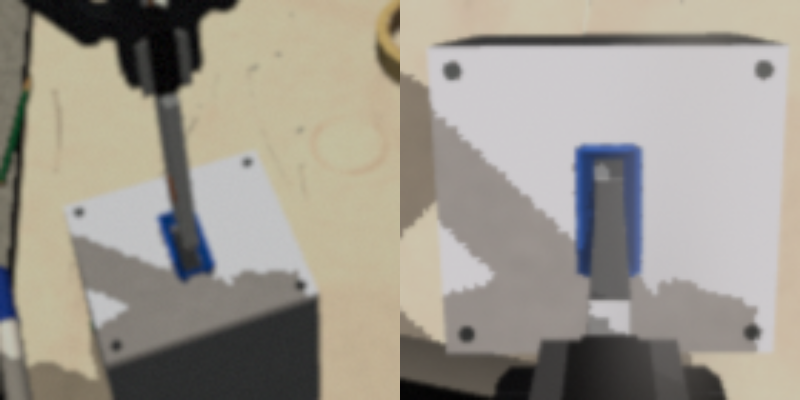

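Both views show the tip centred above the blue collar: side crop (185,245), wrist crop (608,175). The remaining offset is about +0.7 and -0.3 mm. I'll lower gently and watch the force.

```bash
python3 -m creep '1 0.7 -0.3 4 0;1 0 0 4 0;1 0 0 4 0;1 0 0 3 0;1 0 0 0 0;1 0 0 0 0' && python3 -m creep '1 0 0 3 0;1 0 0 3 0;1 0 0 3 0;1 0 0 0 0'
python3 -c "
from station import robot;s=robot.get_state();print(s['force'],s['moment'],s['tcp_pos'])"
```

```text
time: 9.38
tcp_pos: [0.4881, -0.2459, 0.2677]
orientation: [0.623, 0.782, -0.0, -0.001]
force: [0.6, -0.6, -0.4]
gripper_width: 0.0116
finger_force: 59.0
time: 9.72
tcp_pos: [0.488, -0.2458, 0.2583]
orientation: [0.623, 0.782, -0.0, -0.001]
force: [0.2, -0.8, -0.6]
gripper_width: 0.0113
finger_force: 59.0
[ 0.24459613 -0.80038985 -0.57838921] [ 0.01824175 -0.00800163  0.01456327] [ 0.48800354 -0.24575339  0.25834808]
```

```bash
python3 -m creep '1 0 0 2 0;1 0 0 2 0;1 0 0 2 0;1 0 0 2 0;1 0 0 2 0;1 0 0 2 0;1 0 0 0 0;1 0 0 0 0' && python3 - <<'E'
from h import *
grab('wrist','w6');grab('side','s6');s=robot.get_state();print(s['force'],s['moment'])
E
python3 m4.py w6 s6
```

```text
time: 10.38
tcp_pos: [0.4883, -0.246, 0.247]
orientation: [0.623, 0.782, -0.0, -0.0]
force: [0.7, 0.3, -1.0]
gripper_width: 0.0114
finger_force: 59.0
[ 0.04005766 -0.49605428 -1.69424655] [-0.00496265 -0.00422152 -0.04262009]
w6 collar rays128: tool xy [-0.   0.2] size [44.5 20.8] ang 0.6 zmax 0.1292
   collar cloud [0.2 0.1] [44.3 20.9] 0.8
   roof [-0.2  0.5] [120.3 110.4] 89.7
   blade -17 1784 x [-8.8 10.  11.4] y [-8.4 -0.2  8.4] zmax 10.0
   blade 34 177 x [15.7 16.1 16.5] y [-4.1 -0.1  3.5] zmax 59.9
   blade 60 130 x [15.8 16.1 16.5] y [-4.  -0.1  3.5] zmax 89.7
   blade 90 80 x [15.7 16.1 16.4] y [-4.  -0.   3.4] zmax 116.4
s6 collar rays128: tool xy [-2.5  1. ] size [20.3 45.2] ang 88.7 zmax 0.1275
   collar cloud [-1.7  1. ] [20.2 44.4] 89.8
   roof [-1.3  2.1] [120.2 112.6] 89.6
   blade -17 249 x [-12.4 -10.2   6.9] y [-8.5  0.8  8.7] zmax 9.4
   blade 34 94 x [-17.7 -16.   12.4] y [-2.9 -0.7  5.1] zmax 60.0
   blade 60 97 x [-17.8 -16.1  13. ] y [-2.8 -1.1  4.9] zmax 89.8
   blade 90 82 x [-17.8 -16.2  11.5] y [-2.9 -0.9  5. ] zmax 116.3
[ 0.48846318 -0.24605307  0.24738533]
```

```bash
python3 -m creep '1 0 0.2 2 0;1 0 0 3 0;1 0 0 3 0;1 0 0 3 0;1 0 0 3 0;1 0 0 3 0;1 0 0 3 0;1 0 0 0 0' && python3 -m creep '1 0 0 4 0;1 0 0 4 0;1 0 0 4 0;1 0 0 4 0;1 0 0 4 0;1 0 0 4 0;1 0 0 0 0' && python3 -m creep '1 0 0 4 0;1 0 0 4 0;1 0 0 4 0;1 0 0 4 0;1 0 0 4 0;1 0 0 4 0;1 0 0 4 0;1 0 0 0 0;1 0 0 0 0;1 0 0 0 0'
```

```text
time: 11.15
tcp_pos: [0.4881, -0.2457, 0.2263]
orientation: [0.623, 0.782, -0.0, -0.001]
force: [-0.2, -0.3, -1.0]
gripper_width: 0.0116
finger_force: 59.0
time: 11.73
tcp_pos: [0.488, -0.2456, 0.202]
orientation: [0.623, 0.782, -0.0, -0.001]
force: [-0.0, -0.0, -0.4]
gripper_width: 0.0113
finger_force: 58.9
time: 12.57
tcp_pos: [0.4887, -0.246, 0.1754]
orientation: [0.623, 0.782, -0.0, 0.0]
force: [0.7, 0.1, -0.6]
gripper_width: 0.0113
finger_force: 58.9
```

```bash
python3 -m creep '1 0 0 2 0;1 0 0 0 0;1 0 0 0 0;1 0 0 0 0;1 0 0 0 0;1 0 0 0 0' ; python3 - <<'E'
from h import *
grab('wrist','w7');grab('side','s7')
s=robot.get_state();t=s['tcp_pos'];R=Ro.from_quat(s['orientation']).as_matrix()
c=load('w4');print('handle/blade edge T z, from w4:')
T=(pts(c)-np.array([.49191501,-.24649712,.32925967]))@R*1000
m=(abs(T[...,1])<3)&(T[...,0]>14)&(T[...,0]<18)&(T[...,2]>0)&(T[...,2]<100);print('blade starts',T[m][:,2].min())
m=(abs(T[...,1])<3)&(T[...,0]>8)&(T[...,0]<12)&(T[...,2]<60);print('handle ends',np.percentile(T[m][:,2],[50,99]))
a=cv2.imread('pics/s7.png')[220:360,170:310];b=cv2.imread('pics/w7.png')[130:270,210:350]
cv2.imwrite('pics/m7.png',np.hstack([cv2.resize(a,(400,400)),cv2.resize(b,(400,400))]));print(s['force'],s['finger_force'])
c=load('w7')
T=(pts(c)-t)@R*1000
m=(abs(T[...,1])<3)&(T[...,0]>8)&(T[...,0]<12)&(T[...,2]<60);print('handle ends',np.percentile(T[m][:,2],[50,99]))
E
python3 m4.py w7 s7
```

```text
time: 13.07
tcp_pos: [0.4887, -0.246, 0.1734]
orientation: [0.623, 0.782, 0.0, 0.0]
force: [0.5, -0.1, -1.0]
gripper_width: 0.0118
finger_force: 58.9
handle/blade edge T z, from w4:
blade starts 24.996464443643582
handle ends [-58.7080771   27.28940869]
[-0.27889447  0.17121096 -1.06316679] 58.88963162899017
handle ends [-59.2925348   27.24646299]
w7 collar rays128: tool xy [12.2 -0.2] size [20.7 22.7] ang 88.5 zmax 0.129
   collar cloud [11.3 -0.2] [20.7 23.5] 88.7
   roof [8.9 0.2] [120.7  92.5] 89.6
   blade -17 1640 x [-8.8  9.9 11.2] y [-8.5 -0.   8.4] zmax 10.0
   blade 34 63 x [15.7 16.  16.3] y [-3.9 -0.5  3.5] zmax 42.3
s7 collar rays128: tool xy [-9.7  1. ] size [19.8 30.9] ang 89.5 zmax 0.1283
   collar cloud [-8.7  1.1] [19.6 31. ] 89.4
   roof [-1.2  1.9] [120.2 112.6] 89.7
   blade -17 205 x [-12.9 -10.1   7. ] y [-8.5  1.1  8.7] zmax 9.8
   blade 34 20 x [-17.9 -16.6  -7.8] y [-2.6  0.3  5. ] zmax 41.8
[ 0.4886055  -0.24599948  0.17336288]
```

View pics/m7.png

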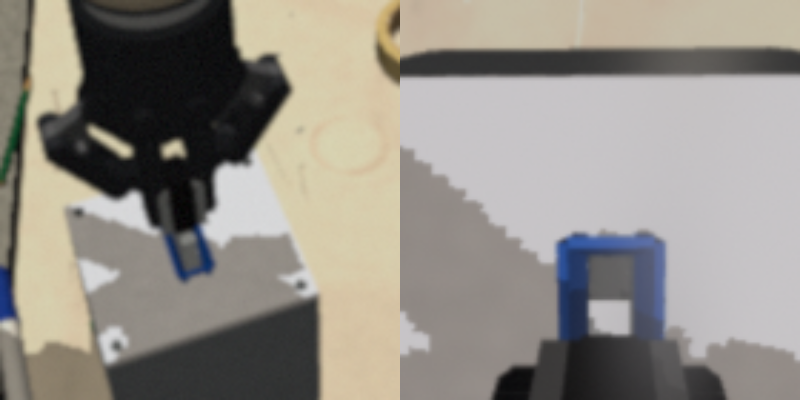

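The blade hangs through the slot, with the handle underside clear above the collar (side crop 185,240; wrist crop 610,270). The contact force is about 0, and the glass is at z ≈ 66 mm against the 65 mm target.

```bash
python3 -c "
from station import robot;print(robot.finish_job())"
```

```text
the job is handed in; nothing more can be done
None
```

I handed the job in at about 13 s of the 51 s limit: the middle carrier is gripped and hanging upright in the reader slot, its glass about 1 mm above the lens height by my measurement and no contact force on the reader; the verdict was not shown.

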